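# Set the bedside table for tea

## Task

Set the bedside table for tea: stand the tall tumbler upright in the middle of the plate, and lay the biscuit flat on the plate to the left of the tumbler (left as the robot sees it, looking out over the table), clear of the tumbler and with its length running away from the robot. Stand the tea-light glass on the middle of the closed book that has the clock behind it, and the lidded sugar pot on the table midway between that book and the clock, in line with the two. Leave the squat cup and the matchbox where they are.

Things in the scene. Friction and masses are not known exactly. Their poses are not given: they have to be found in the camera images.
- tumbler: tall pale stoneware tumbler, open at the top, 95 mm high, 62 mm outside diameter from 25 mm height up to the rim (foot 48 mm), wall 4 mm, 0.15-0.31 kg; loose, stands upright. Origin: centre of the underside, z up.
- biscuit: golden-brown oblong almond biscuit (rigid), 64 mm long (its x), 24 mm wide (its y), 22 mm high (the top 4 mm is only 50 x 16 mm); loose, lies flat. Origin: centre of the underside, z up.
- sugar_pot: closed round stoneware sugar pot, a slightly darker grey-beige, with a small knob on the lid; 71 mm high to the top of the knob, body 52 mm in diameter between 12 and 44 mm height; loose. Origin: centre of the underside, z up.
- tealight: amber glass tea-light holder with a candle inside, a straight open cylinder 54 mm in diameter, 45 mm high, wall 4 mm; loose. Origin: centre of the underside, z up.
- plate: round pale stoneware plate, 210 mm across, fixed to the table; flat floor 8 mm above the table, 174 mm across, low sloping rim 14 mm high. Origin: centre of the underside (table height). It is never turned: its x points ahead of the robot, its y to the robot's left.
- book: closed dark hardback book lying flat, 115 mm (its x) by 175 mm (its y), 28 mm thick, fixed to the table. Origin: centre of the underside; its x points towards the clock.
- clock: small wooden alarm clock with a round white face and a black disc on its back, 45 mm deep (its x), 80 mm wide (its y), 70 mm high, fixed behind the book as seen from the robot: always 200 mm from the book's centre to its own along the book's x, face towards the book, so a 120 mm clear gap of table lies between them. Origin: centre of the underside.
- squat_cup: bystander: low pale stoneware cup with a small handle (at its +y, reaching 54 mm from the centre), 46 mm high, 66 mm across the rim; loose. Origin: centre of the underside. Not to be disturbed.
- matchbox: bystander: matchbox, 56 mm (x) by 36 mm (y) by 16 mm; loose. Origin: centre of the underside. Not to be disturbed.

How it is judged:
At the end, for the whole second after the job is handed in: All upright, released, at rest. Tumbler within 15 mm of plate centre; biscuit flat on plate, clear of tumbler, 45-82 mm left of centre, 25 mm in x, 0.35 rad in yaw; tea-light within 15 mm of book centre; sugar pot 88-130 mm from book centre towards clock, within 15 mm of their line (horizontal distance between tumbler and plate below 0.015 m and z of tumbler in the frame of plate between 0.004 and 0.013 m and angle between each of tumbler, tealight, sugar_pot's own z axis and vertical below 0.1 rad and y of biscuit in the frame of plate between 0.045 and 0.082 m and x of biscuit in the frame of plate between -0.025 and 0.025 m and z of biscuit in the frame of plate between 0.004 and 0.013 m and angle between biscuit's own z axis and vertical below 0.15 rad and angle between the x axis of biscuit and the x axis of plate, either way round below 0.35 rad and horizontal distance between tealight and book below 0.015 m and z of tealight in the frame of book between 0.023 and 0.033 m and x of sugar_pot in the frame of book between 0.088 and 0.13 m and y of sugar_pot in the frame of book between -0.015 and 0.015 m and z of sugar_pot in the frame of book between -0.005 and 0.005 m and contact force between tumbler and biscuit below 0.05 N and linear speed of each of tumbler, biscuit, sugar_pot, tealight below 0.02 m/s and angular speed of each of tumbler, biscuit, sugar_pot, tealight below 0.3 rad/s); the robot touches nothing.
It fails at once if the squat cup is moved by more than 30 mm (distance of squat_cup from where it was at the start of the episode above 0.03 m).
It fails at once if the matchbox is moved by more than 30 mm (distance of matchbox from where it was at the start of the episode above 0.03 m).
It also fails if it takes over 112 s, if anything falls off the work surface, if the arm or the gripper's body presses on something with over 40 N, if the wrist force passes 120 N, or if a joint passes its speed limit or range.

## Robot

A 6-joint arm with a two-finger parallel gripper is mounted at the origin on the work surface. World frame = base frame: x ahead of the robot, y to its left, z up, the work surface at z = 0. Lengths are in m, angles in rad, forces in N, time in s.
With the tool pointing down it reaches from about 0.35 to 0.85 m from the base axis. Payload 8.1 kg.
Tool frame: the origin (TCP) lies at the very end of the fingers, on their centre line; the grasp point (between the pads) lies 19 mm behind it; z points along the fingers, y is the line along which they close (so a half turn about z gives the same grasp; the last joint's range is limited). The gripper opens to 85 mm and grips with 20 to 120 N. Pads are 22 mm wide; open, the fingers measure 114 mm over their backs; the gripper's body (76 mm by 85 mm) begins 54 mm behind the grasp point. The pads swing forward as they close: fully open they stand 13 mm farther back than shut.
Start: joints at [-1.326, 0.13, 1.488, -0, 1.523, -0.085], TCP at [0.194, -0.568, 0.231] pointing down, gripper open.
Joint ranges: [-2.96, 2.96], [-0.89, 2.26], [0.02, 2.5], [-1.34, 4.48], [0, 2.73], [-2.66, 2.66]. Speed limits (rad/s): [2.39, 2.39, 2.79, 3.14, 3.14, 3.14].

## Interface

Orientations are given as a rotation vector (axis times angle).
In Python, from rig import bot, vision, get_obs gives the robot as it stands (bot), with the cameras (vision) and the readings as plain functions.
- The arm moves only by the shell command python3 nudge.py FILE [FORCE], which reads ROWS from the file FILE. ROWS is one flat JSON list of numbers that holds 1 to 10 rows one after another, with no inner brackets; each row has 7 numbers: dx, dy, dz in parts of the range, where 1.0 means 1 m, then a rotation vector rx, ry, rz in fractions of the full range, 1 being 2 rad, then the finger opening in m; each row is the pose to reach, as a shift and turn from the pose commanded when the command began, along the tool's axes at that moment; what a row does not reach only later rows make up. A row lasts 1/12 s, in which the tool goes at most 0.0417 m and 0.125 rad, less where a joint would pass 70% of its speed; a pose out of reach is approached as far as the arm can. The fingers move at their own pace and stop on an object; FORCE is the grip in N (left out, the last holds). Time passes only in rows, so rows that do not move let the fingers close. It prints the time, the measured TCP pose, the force, the opening and the grip force at its end. Shift and turn numbers lie between -1 and 1, and a call with a number outside is refused. Input that does not fit is refused with a message, and nothing moves.
- get_obs(): the state, without advancing time (a new reading comes with each control period).
- vision.snapshot(name): name is "scene" or "top" or "wrist"; returns the picture (420x560x3 uint8, red, green, blue); there is no depth.
- vision.get_calibration(name): a dict with "K" (3x3 intrinsics, pixels), "pose" (4x4, takes a point from camera to world coordinates). Camera axes: x right, y up, looking along -z (the intrinsics and any distortion apply to the point x, -y, -z); pixel columns grow to the right and rows downward; lengths in m; the calibration is good to about 2 mm. A picture is of the moment at which its call begins: read the wrist's pose just before it. get_calibration takes no time and is no camera call; for the wrist camera it gives the pose at the moment of the call.
- bot.sign_off(): hands the job in; it is judged then, once.
The state is a dict: "t": time; "q": joint angles; "dq": joint speeds; "joint_torque": joint torques, N m; "tcp_pos": TCP position; "ee_rot": TCP orientation; "force": force on the tool from outside, world axes, zero at the start; "wrist_torque": the same for the moment, N m; "finger_gap": finger opening in m; "grasp_force": force on a finger pad.
Only numpy, scipy, OpenCV 4.12 (cv2) and the standard library are available. Lean on these libraries where they do the work, as an engineer would, in place of code of your own. Each camera call takes 0.05 s, during which the arm holds its last target. There are 200 camera calls.

## Working session

There is one attempt and no reset: what is moved stays moved. The work goes in short steps, Python scripts to look and compute and a shell command to move; the robot and the scene stay as the last step left them, time stands still between calls to the robot, and variables do not carry over. Pictures are saved under pics/ and viewed, at most 14 in all, crops included, and the job is handed in when it is done.

```bash
ls; mkdir -p pics
python3 - <<'E'
from rig import bot, vision, get_obs
import cv2,numpy as np
for n in("scene","top"):
    im=vision.snapshot(n); cv2.imwrite(f"pics/{n}0.png",cv2.resize(im[:,:,::-1],(800,600),interpolation=cv2.INTER_CUBIC))
    c=vision.get_calibration(n); print(n,{k:np.round(v,4).tolist() if not isinstance(v,str) else v for k,v in c.items()})
o=get_obs();print(o)
E
```

```text
nudge.py
pics
rig.py
scene {'K': [[416.7418, 0.0, 282.0693], [0.0, 416.7418, 211.2755], [0.0, 0.0, 1.0]], 'pose': [[-0.3865, -0.6656, 0.6385, 1.2088], [0.9223, -0.2811, 0.2652, 0.2946], [0.003, 0.6913, 0.7225, 0.7995], [0.0, 0.0, 0.0, 1.0]]}
top {'K': [[394.5778, 0.0, 284.2773], [0.0, 394.5778, 210.6221], [0.0, 0.0, 1.0]], 'pose': [[-0.0013, 0.9941, -0.1087, 0.4339], [-1.0, -0.0014, -0.0014, 0.007], [-0.0015, 0.1087, 0.9941, 1.2181], [0.0, 0.0, 0.0, 1.0]]}
{'t': 0.1, 'q': array([-1.32639909e+00,  1.31110746e-01,  1.48916237e+00,  5.76355053e-07,
        1.52304499e+00, -8.54297758e-02]), 'dq': array([ 0.00019051, -0.00136464, -0.00148457, -0.00068181, -0.0004568 ,
       -0.00194348]), 'joint_torque': array([ 1.50356740e-03, -5.70954037e+01, -5.01938725e+01, -1.33320254e-04,
        8.16513406e-03, -2.36069519e-05]), 'tcp_pos': array([ 0.19420861, -0.56716248,  0.23033876]), 'ee_rot': array([-3.09727256e+00, -5.15463460e-01,  2.14182727e-04]), 'force': array([-0.29336318,  0.04652928,  0.48578491]), 'wrist_torque': array([ 0.0237185 , -0.03306607,  0.04211208]), 'grasp_force': 0.0, 'finger_gap': 0.08526618878635225}
```

View pics/scene0.png

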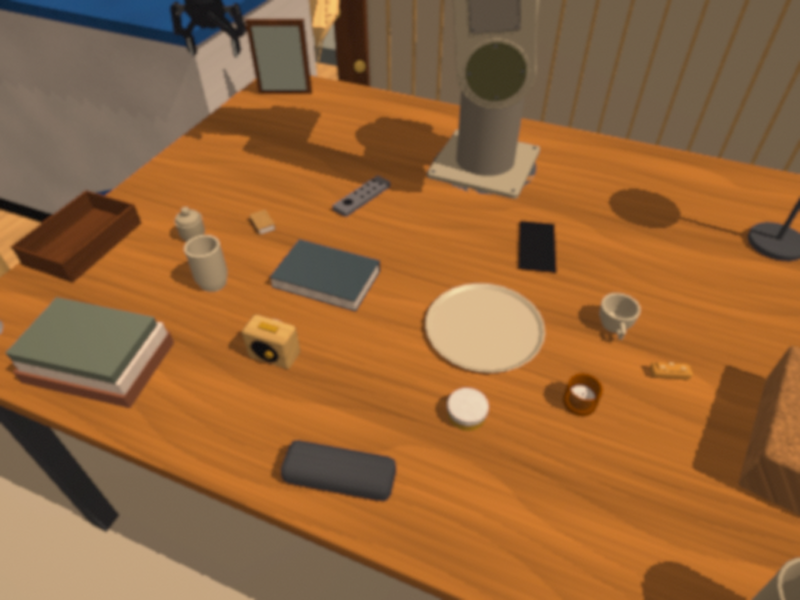

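View pics/top0.png

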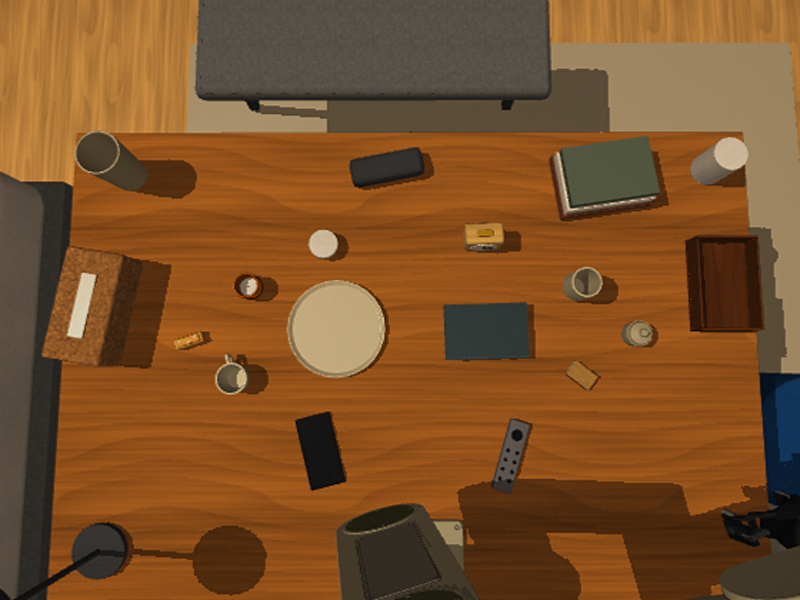

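Top view (800x600 scale): plate at (337,328), tumbler (583,284), sugar pot (639,333), tea-light (249,287), biscuit (189,340), cup (231,377), matchbox (583,375), book (487,331), clock (485,237). The scene view shows the same layout. I'll enlarge crops of both views next.

```bash
cat > h.py <<'E'
from rig import bot, vision, get_obs
import cv2,numpy as np
from scipy.spatial.transform import Rotation as R
def ray(n,u,v,c=None):
    c=c or vision.get_calibration(n);K=np.array(c["K"]);T=np.array(c["pose"])
    d=np.array([(u-K[0,2])/K[0,0],-(v-K[1,2])/K[1,1],-1]);return T[:3,3],T[:3,:3]@d
def plane(n,u,v,z,c=None):
    o,d=ray(n,u,v,c);return o+d*(z-o[2])/d[2]
def tri(a,b):
    A=[];y=[]
    for o,d in(a,b):
        d=d/np.linalg.norm(d);P=np.eye(3)-np.outer(d,d);A.append(P);y.append(P@o)
    x=np.linalg.lstsq(np.vstack(A),np.hstack(y),rcond=None)[0]
    return x,[np.linalg.norm(P@x-q) for P,q in zip(A,y)]
def crop(im,x,y,w,h,s,f):
    c=cv2.resize(im[y:y+h,x:x+w,::-1],None,fx=s,fy=s,interpolation=cv2.INTER_CUBIC)
    cv2.imwrite(f,c)
def togo(p,yaw=None):
    """shift in tool axes to TCP world p; and rz"""
    o=get_obs();Rt=R.from_rotvec(o["ee_rot"]);return Rt.inv().apply(np.array(p)-o["tcp_pos"])
E
python3 - <<'E'
from h import *
t=vision.snapshot("top");s=vision.snapshot("scene")
crop(t,110,155,190,130,4,"pics/tl.png");crop(t,300,145,190,130,4,"pics/tr.png")
crop(s,110,130,190,140,4,"pics/sl.png");crop(s,285,185,210,125,3.8,"pics/sr.png")
E
```

```text
(no output)
```

View pics/tl.png

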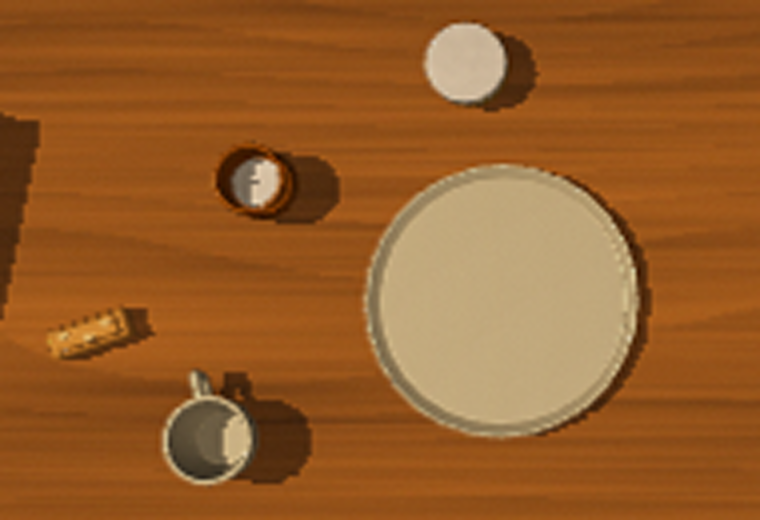

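View pics/tr.png

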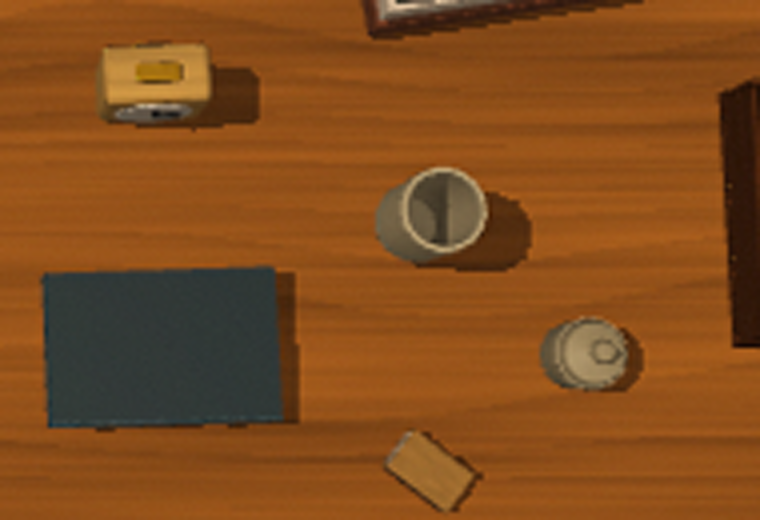

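View pics/sl.png

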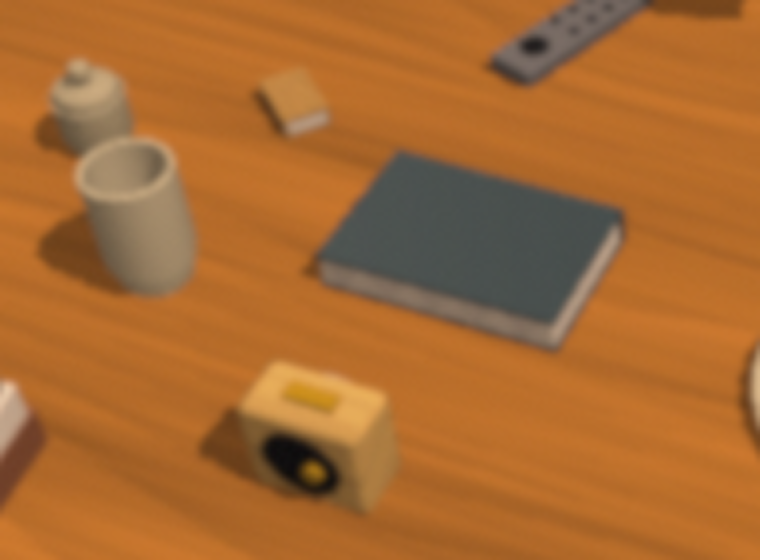

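View pics/sr.png

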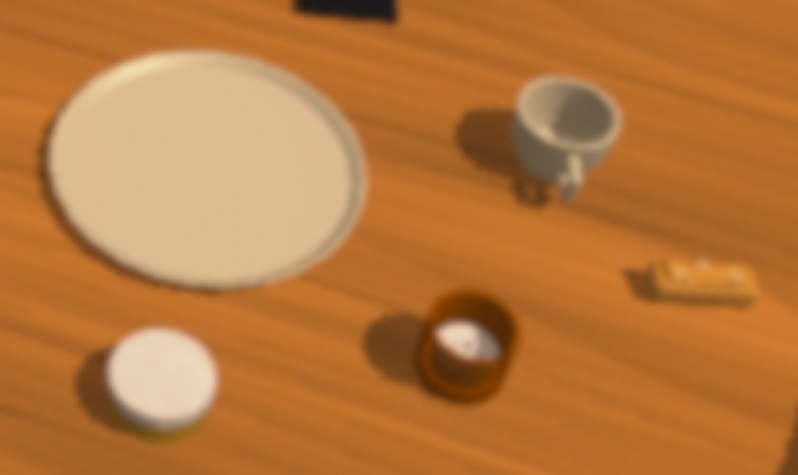

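Readings in the crops:
- **tl:** plate rim centre (502,301), tea-light rim (252,180), biscuit top (89,333).
- **tr:** tumbler rim (444,210), knob (605,351), book corners (43,274), (273,267), (282,422), (49,427).
- **sl:** tumbler rim (127,169), knob (79,69), book corners (320,262), (553,322), (622,212), (402,152).
- **sr:** plate (207,168), tea-light rim (472,325), biscuit (705,277).

Run:
```python
from h import *
np.set_printoptions(precision=4,suppress=True)
f=lambda x0,y0,s:(lambda X,Y:(x0+(X+.5)/s-.5,y0+(Y+.5)/s-.5))
tl,tr,sl,sr=f(110,155,4),f(300,145,4),f(110,130,4),f(285,185,3.8)
P={"plate":(tl(502.5,301),sr(207,168)),"tealight":(tl(252,180),sr(472,325)),"biscuit":(tl(89,333),sr(705,277)),
"tumbler":(tr(444,210),sl(127,169)),"knob":(tr(605,351),sl(79,69)),
"bk1":(tr(43,274),sl(622,212)) and (tr(43,274),sl(553,322)),"bk2":(tr(273,267),sl(320,262)),"bk3":(tr(282,422),sl(402,152)),"bk4":(tr(49,427),sl(622,212)),
"clock":(tr(156,75),sl(315,402))}
Z=dict(plate=.014,tealight=.045,biscuit=.022,tumbler=.095,knob=.069,clock=.07)
for k,(a,b) in P.items():
    x,e=tri(ray("top",*a),ray("scene",*b));print(k,x,np.round(e,4),"planeTop",plane("top",*a,Z.get(k,.028))[:2],"planeSc",plane("scene",*b,Z.get(k,.028))[:2])
for n,A in(("tl",[tl(*p) for p in[(47,335),(55,359),(122,307),(133,330)]]),("mb",[tr(*p) for p in[(384,465),(411,431),(478,475),(449,512)]])):
    print(n,[plane("top",*p,.018)[:2] for p in A])
print("cup",plane("top",*tl(209,440),.046)[:2])
for n in("scene","top","wrist"):
    print(n,vision.get_calibration(n).keys())
```

```text
plate [0.5071 0.1599 0.0046] [0.0002 0.0002] planeTop [0.5066 0.1585] planeSc [0.5153 0.1617]
tealight [0.5963 0.3452 0.0412] [0.0004 0.0004] planeTop [0.5958 0.3437] planeSc [0.5992 0.3453]
biscuit [0.4825 0.4734 0.0152] [0.0004 0.0004] planeTop [0.4823 0.4703] planeSc [0.4887 0.4722]
tumbler [ 0.5952 -0.3547  0.0919] [0.0008 0.0008] planeTop [ 0.5952 -0.3544] planeSc [ 0.5977 -0.351 ]
knob [ 0.4948 -0.4767  0.065 ] [0.0012 0.0012] planeTop [ 0.4951 -0.4761] planeSc [ 0.4985 -0.4711]
bk1 [ 0.5566 -0.071   0.0271] [0.0005 0.0005] planeTop [ 0.5563 -0.0704] planeSc [ 0.5575 -0.071 ]
bk2 [ 0.5615 -0.2451  0.0198] [0.0016 0.0016] planeTop [ 0.5613 -0.2448] planeSc [ 0.5679 -0.2379]
bk3 [ 0.4438 -0.2484  0.0232] [0.0015 0.0015] planeTop [ 0.4444 -0.2487] planeSc [ 0.4482 -0.2436]
bk4 [ 0.4411 -0.0747  0.0244] [0.0005 0.0005] planeTop [ 0.4409 -0.074 ] planeSc [ 0.4449 -0.0734]
clock [ 0.7012 -0.1532  0.065 ] [0.0002 0.0002] planeTop [ 0.7001 -0.1527] planeSc [ 0.7046 -0.15  ]
tl [array([0.481 , 0.5037]), array([0.4628, 0.4968]), array([0.5022, 0.4475]), array([0.4847, 0.4385])]
mb [array([ 0.4121, -0.327 ]), array([ 0.4376, -0.3482]), array([ 0.4046, -0.3975]), array([ 0.377 , -0.3747])]
cup [0.4026 0.3694]
scene dict_keys(['K', 'pose'])
top dict_keys(['K', 'pose'])
wrist dict_keys(['K', 'pose'])
```

Triangulated heights are within about 5 mm of the given sizes, and the clock lands where the book predicts it. Targets:
- plate (0.507, 0.159)
- book (0.501, -0.160), yaw about 0.024
- sugar pot goes to about (0.610, -0.157)

I'll start by moving above the sugar pot.

The rows are not in the units I measure in: turns go in shares of 2 rad. I convert before sending: 0.33 rad is 0.165.

```bash
echo '[0.315, 0.0105, 0.03, 0, 0, 0.165, 0.085, 0.315, 0.0105, 0.03, 0, 0, 0.165, 0.085, 0.315, 0.0105, 0.03, 0, 0, 0.165, 0.085, 0.315, 0.0105, 0.03, 0, 0, 0.165, 0.085, 0.315, 0.0105, 0.03, 0, 0, 0.165, 0.085, 0.315, 0.0105, 0.03, 0, 0, 0.165, 0.085, 0.315, 0.0105, 0.03, 0, 0, 0.165, 0.085, 0.315, 0.0105, 0.03, 0, 0, 0.165, 0.085, 0.315, 0.0105, 0.03, 0, 0, 0.165, 0.085, 0.315, 0.0105, 0.03, 0, 0, 0.165, 0.085]' > next.json && python3 nudge.py next.json 40
echo '[0, 0, 0, 0, 0, 0, 0.085, 0, 0, 0, 0, 0, 0, 0.085]' > next.json && python3 nudge.py next.json
python3 - <<'E'
from h import *
np.set_printoptions(precision=4,suppress=True)
im=vision.snapshot("wrist");crop(im,0,0,560,420,1.4,"pics/w1.png")
c=vision.get_calibration("wrist");print(np.array(c["K"]),np.array(c["pose"]),get_obs()["q"])
K=np.array(c["K"]);T=np.linalg.inv(np.array(c["pose"]))
for p in [(.495,-.476,.069),(.495,-.476,0)]:
    q=T[:3,:3]@np.array(p)+T[:3,3];print(1.4*(K[0,2]+K[0,0]*q[0]/-q[2]),1.4*(K[1,2]+K[1,1]*q[1]/q[2]))
E
```

```text
t: 1.03
tcp_pos: [0.4972, -0.4741, 0.2001]
ee_rot: [-3.14, -0.005, 0.002]
force: [-0.7, -0.3, 0.1]
finger_gap: 0.0849
grasp_force: 0.0
t: 1.2
tcp_pos: [0.4947, -0.4762, 0.2013]
ee_rot: [3.141, -0.002, -0.001]
force: [-0.0, 0.4, 0.2]
finger_gap: 0.0849
grasp_force: 0.0
[[356.1107   0.     275.7365]
 [  0.     356.1107 201.6684]
 [  0.       0.       1.    ]] [[-0.0013  0.9595  0.2817  0.5653]
 [-1.     -0.0013 -0.0004 -0.4763]
 [-0.0001 -0.2817  0.9595  0.3432]
 [ 0.      0.      0.      1.    ]] [-0.8411  0.3776  1.2535 -0.0003  1.5103  0.7315]
385.71029341005254 265.0269048917037
385.77825323004123 240.54985093749306
```

View pics/w1.png

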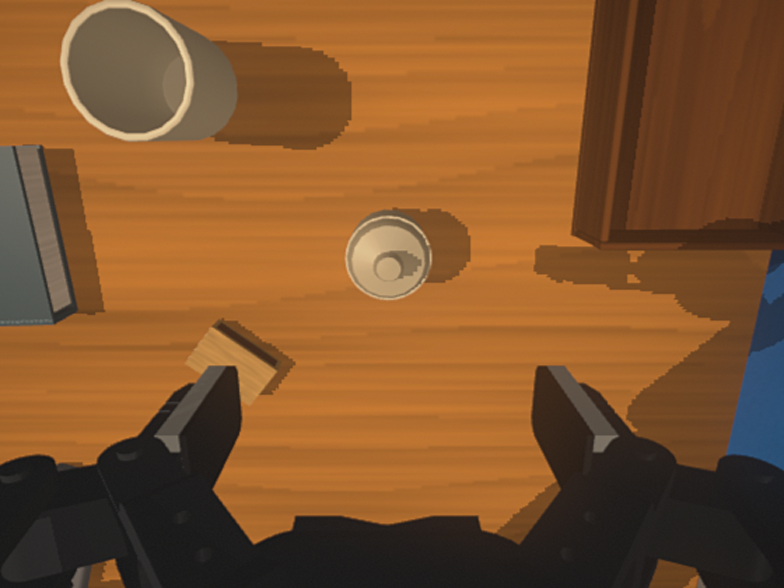

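The wrist view puts the knob at (389,266) against a predicted (386,265), so the position is good to about 1–2 mm. Descending to grasp.

```bash
echo '[0, 0.001, 0.04, 0, 0, 0, 0.085, 0, 0.001, 0.08, 0, 0, 0, 0.085, 0, 0.001, 0.12, 0, 0, 0, 0.085, 0, 0.001, 0.15, 0, 0, 0, 0.085, 0, 0.001, 0.175, 0, 0, 0, 0.085, 0, 0.001, 0.189, 0, 0, 0, 0.085, 0, 0.001, 0.189, 0, 0, 0, 0.085]' > next.json && python3 nudge.py next.json
echo '[0, 0, 0, 0, 0, 0, 0.04, 0, 0, 0, 0, 0, 0, 0.04, 0, 0, 0, 0, 0, 0, 0.04, 0, 0, 0, 0, 0, 0, 0.04, 0, 0, 0, 0, 0, 0, 0.04, 0, 0, 0, 0, 0, 0, 0.04, 0, 0, 0, 0, 0, 0, 0.04, 0, 0, 0, 0, 0, 0, 0.04]' > next.json && python3 nudge.py next.json 40
```

```text
t: 1.83
tcp_pos: [0.4927, -0.475, 0.008]
ee_rot: [-3.137, 0.003, 0.007]
force: [-0.4, 0.2, -0.2]
finger_gap: 0.0857
grasp_force: 0.0
t: 2.5
tcp_pos: [0.4973, -0.4785, 0.0159]
ee_rot: [3.137, -0.0, 0.005]
force: [-1.7, -1.2, 6.3]
finger_gap: 0.051
grasp_force: 42.6
```

```bash
echo '[0, 0, -0.02, 0, 0, 0, 0.04, 0, 0, -0.06, 0, 0, 0, 0.04, 0, 0, -0.1, 0, 0, 0, 0.04, 0, 0, -0.14, 0, 0, 0, 0.04, 0, 0, -0.15, 0, 0, 0, 0.04, 0.013, -0.036, -0.15, 0, 0, 0, 0.04, 0.026, -0.072, -0.15, 0, 0, 0, 0.04, 0.039, -0.108, -0.15, 0, 0, 0, 0.04, 0.052, -0.144, -0.15, 0, 0, 0, 0.04, 0.065, -0.18, -0.15, 0, 0, 0, 0.04]' > next.json && python3 nudge.py next.json
echo '[0.013, -0.036, 0, 0, 0, 0, 0.04, 0.026, -0.072, 0, 0, 0, 0, 0.04, 0.038, -0.105, 0, 0, 0, 0, 0.04, 0.046, -0.129, 0, 0, 0, 0, 0.04, 0.05, -0.14, 0, 0, 0, 0, 0.04, 0.05, -0.14, 0, 0, 0, 0, 0.04, 0.05, -0.14, 0, 0, 0, 0, 0.04]' > next.json && python3 nudge.py next.json
python3 - <<'E'
from h import *
o=get_obs();print(o["tcp_pos"],o["ee_rot"],o["finger_gap"],o["grasp_force"],o["force"])
E
```

```text
t: 3.33
tcp_pos: [0.5613, -0.2951, 0.1632]
ee_rot: [3.141, -0.001, 0.002]
force: [0.5, -0.3, -2.3]
finger_gap: 0.0508
grasp_force: 42.6
t: 3.92
tcp_pos: [0.6111, -0.1565, 0.1628]
ee_rot: [3.141, 0.002, 0.001]
force: [0.9, -2.0, -1.3]
finger_gap: 0.051
grasp_force: 42.6
[ 0.6110863  -0.15651704  0.16281893] [3.14078528e+00 1.92218927e-03 1.05732646e-03] 0.051016906200319755 42.64113847631961 [ 0.90352375 -2.01841509 -1.25682482]
```

```bash
echo '[0, 0, 0.04, 0, 0, 0, 0.04, 0, 0, 0.08, 0, 0, 0, 0.04, 0, 0, 0.115, 0, 0, 0, 0.04, 0, 0, 0.135, 0, 0, 0, 0.04, 0, 0, 0.145, 0, 0, 0, 0.04, 0, 0, 0.148, 0, 0, 0, 0.04, 0, 0, 0.15, 0, 0, 0, 0.04, 0, 0, 0.15, 0, 0, 0, 0.04]' > next.json && python3 nudge.py next.json
echo '[0, 0, 0, 0, 0, 0, 0.055, 0, 0, 0, 0, 0, 0, 0.065, 0, 0, 0, 0, 0, 0, 0.075, 0, 0, 0, 0, 0, 0, 0.085, 0, 0, 0, 0, 0, 0, 0.085, 0, 0, 0, 0, 0, 0, 0.085]' > next.json && python3 nudge.py next.json
echo '[0, 0, -0.02, 0, 0, 0, 0.085, 0, 0, -0.06, 0, 0, 0, 0.085, 0, 0, -0.1, 0, 0, 0, 0.085, 0, 0, -0.14, 0, 0, 0, 0.085, 0, 0, -0.18, 0, 0, 0, 0.085, 0, 0, -0.19, 0, 0, 0, 0.085, 0, 0, -0.19, 0, 0, 0, 0.085]' > next.json && python3 nudge.py next.json
```

```text
t: 4.58
tcp_pos: [0.6104, -0.1583, 0.0148]
ee_rot: [3.141, -0.003, -0.001]
force: [-7.2, 2.2, 10.3]
finger_gap: 0.0509
grasp_force: 45.6
t: 5.08
tcp_pos: [0.6108, -0.1568, 0.0123]
ee_rot: [3.142, -0.001, 0.0]
force: [-0.3, 0.8, -0.2]
finger_gap: 0.0849
grasp_force: 0.0
t: 5.67
tcp_pos: [0.6137, -0.1575, 0.2086]
ee_rot: [3.138, 0.0, 0.014]
force: [0.4, -0.2, -0.2]
finger_gap: 0.0852
grasp_force: 0.0
```

```bash
echo '[0, -0.04, 0, 0, 0, 0, 0.085, 0, -0.08, 0, 0, 0, 0, 0.085, 0, -0.12, 0, 0, 0, 0, 0.085, 0, -0.16, 0, 0, 0, 0, 0.085, 0, -0.2, 0, 0, 0, 0, 0.085, 0, -0.24, 0, 0, 0, 0, 0.085, 0, -0.28, 0, 0, 0, 0, 0.085, 0, -0.32, 0, 0, 0, 0, 0.085, 0, -0.36, 0, 0, 0, 0, 0.085, 0, -0.4, 0, 0, 0, 0, 0.085]' > next.json && python3 nudge.py next.json
echo '[-0.006, -0.04, 0, 0, 0, 0, 0.085, -0.014, -0.08, 0, 0, 0, 0, 0.085, -0.014, -0.1015, 0, 0, 0, 0, 0.085, -0.014, -0.1015, 0, 0, 0, 0, 0.085, -0.014, -0.1015, 0, 0, 0, 0, 0.085]' > next.json && python3 nudge.py next.json
python3 - <<'E'
from h import *
im=vision.snapshot("wrist");crop(im,0,0,560,420,1.4,"pics/w2.png")
c=vision.get_calibration("wrist");print(get_obs()["q"])
K=np.array(c["K"]);T=np.linalg.inv(np.array(c["pose"]))
for p in [(.596,.3445,.045),(.482,.471,.022)]:
    q=T[:3,:3]@np.array(p)+T[:3,3];print(1.4*(K[0,2]+K[0,0]*q[0]/-q[2]),1.4*(K[1,2]+K[1,1]*q[1]/q[2]))
np.savez("w2",K=K,pose=c["pose"])
E
```

```text
t: 6.5
tcp_pos: [0.6099, 0.2452, 0.2005]
ee_rot: [3.141, -0.0, -0.003]
force: [1.3, -0.2, 0.1]
finger_gap: 0.0848
grasp_force: 0.0
t: 6.92
tcp_pos: [0.5957, 0.3461, 0.2002]
ee_rot: [3.14, 0.004, -0.004]
force: [0.2, -1.1, -0.1]
finger_gap: 0.0849
grasp_force: 0.0
[ 4.50134267e-01  3.86212683e-01  1.24463555e+00 -4.82934233e-04
  1.51318666e+00  2.02005573e+00]
386.4939432454196 256.2445057103886
210.58718161253015 402.705624203074
```

View pics/w2.png

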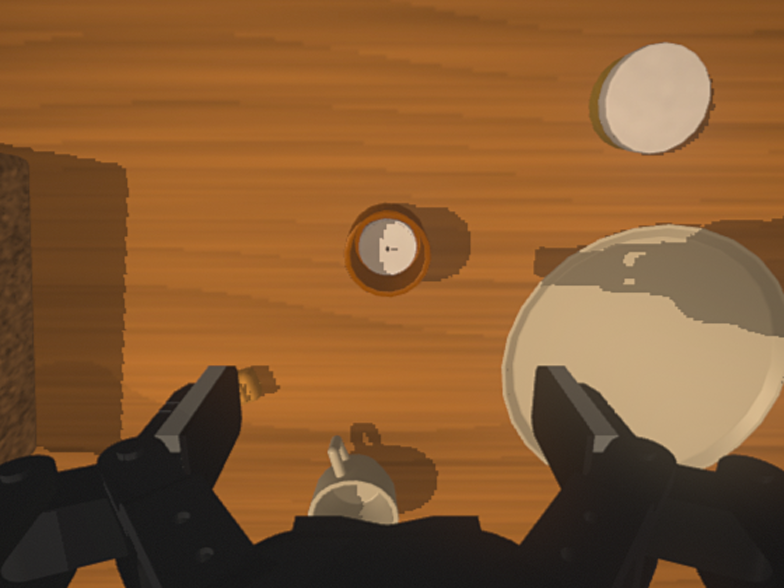

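Tea-light rim centre at (387,254) against a predicted (386,256), so it lines up. Grasping it and carrying it to the book.

```bash
echo '[0, 0, 0.04, 0, 0, 0, 0.085, 0, 0, 0.08, 0, 0, 0, 0.085, 0, 0, 0.12, 0, 0, 0, 0.085, 0, 0, 0.15, 0, 0, 0, 0.085, 0, 0, 0.175, 0, 0, 0, 0.085, 0, 0, 0.19, 0, 0, 0, 0.085, 0, 0, 0.19, 0, 0, 0, 0.085]' > next.json && python3 nudge.py next.json
echo '[0, 0, 0, 0, 0, 0, 0.04, 0, 0, 0, 0, 0, 0, 0.04, 0, 0, 0, 0, 0, 0, 0.04, 0, 0, 0, 0, 0, 0, 0.04, 0, 0, 0, 0, 0, 0, 0.04, 0, 0, 0, 0, 0, 0, 0.04, 0, 0, 0, 0, 0, 0, 0.04, 0, 0, 0, 0, 0, 0, 0.04]' > next.json && python3 nudge.py next.json 40
echo '[0, 0, -0.02, 0, 0, 0, 0.04, 0, 0, -0.06, 0, 0, 0, 0.04, 0, 0, -0.1, 0, 0, 0, 0.04, 0, 0, -0.14, 0, 0, 0, 0.04, 0, 0, -0.15, 0, 0, 0, 0.04, 0, 0, -0.15, 0, 0, 0, 0.04]' > next.json && python3 nudge.py next.json
```

```text
t: 7.55
tcp_pos: [0.5941, 0.3418, 0.007]
ee_rot: [3.138, -0.003, -0.011]
force: [-0.9, -0.7, -0.3]
finger_gap: 0.0849
grasp_force: 0.0
t: 8.22
tcp_pos: [0.5993, 0.3457, 0.0158]
ee_rot: [-3.14, 0.0, -0.008]
force: [-0.6, -0.9, 7.0]
finger_gap: 0.0537
grasp_force: 42.8
t: 8.72
tcp_pos: [0.6003, 0.3467, 0.1704]
ee_rot: [-3.136, 0.0, -0.017]
force: [0.4, -0.1, -0.5]
finger_gap: 0.0535
grasp_force: 42.8
```

```bash
echo '[-0.0075, 0.04, 0, 0, 0, 0, 0.04, -0.015, 0.08, 0, 0, 0, 0, 0.04, -0.0225, 0.12, 0, 0, 0, 0, 0.04, -0.03, 0.16, 0, 0, 0, 0, 0.04, -0.0375, 0.2, 0, 0, 0, 0, 0.04, -0.045, 0.24, 0, 0, 0, 0, 0.04, -0.0525, 0.28, 0, 0, 0, 0, 0.04, -0.06, 0.32, 0, 0, 0, 0, 0.04, -0.0675, 0.36, 0, 0, 0, 0, 0.04, -0.075, 0.4, 0, 0, 0, 0, 0.04]' > next.json && python3 nudge.py next.json
echo '[-0.0075, 0.04, 0, 0, 0, 0, 0.04, -0.015, 0.08, 0, 0, 0, 0, 0.04, -0.02, 0.1, 0, 0, 0, 0, 0.04, -0.02, 0.1045, 0, 0, 0, 0, 0.04, -0.02, 0.1045, 0, 0, 0, 0, 0.04, -0.02, 0.1045, 0, 0, 0, 0, 0.04]' > next.json && python3 nudge.py next.json
echo '[0, 0, 0.04, 0, 0, 0, 0.04, 0, 0, 0.08, 0, 0, 0, 0.04, 0, 0, 0.105, 0, 0, 0, 0.04, 0, 0, 0.116, 0, 0, 0, 0.04, 0, 0, 0.119, 0, 0, 0, 0.04, 0, 0, 0.12, 0, 0, 0, 0.04, 0, 0, 0.12, 0, 0, 0, 0.04]' > next.json && python3 nudge.py next.json
python3 - <<'E'
from h import *
o=get_obs();print(o["tcp_pos"],o["ee_rot"],o["finger_gap"],o["grasp_force"],o["force"])
E
```

```text
t: 9.55
tcp_pos: [0.5204, -0.0566, 0.1612]
ee_rot: [-3.141, -0.0, 0.002]
force: [0.6, -0.2, -0.7]
finger_gap: 0.0536
grasp_force: 42.8
t: 10.05
tcp_pos: [0.5015, -0.1589, 0.1615]
ee_rot: [-3.141, 0.001, 0.001]
force: [-0.2, 0.0, -0.9]
finger_gap: 0.0535
grasp_force: 42.9
t: 10.63
tcp_pos: [0.5025, -0.1583, 0.0427]
ee_rot: [-3.141, -0.003, -0.0]
force: [-0.2, 0.7, -1.9]
finger_gap: 0.0536
grasp_force: 45.2
[ 0.50246678 -0.15829441  0.04265086] [-3.14143308e+00 -2.61469190e-03 -4.98700532e-04] 0.05362051539542017 45.24594470858574 [-0.21466147  0.73122306 -1.92089903]
```

```bash
echo '[0, 0, 0.001, 0, 0, 0, 0.04, 0, 0, 0.002, 0, 0, 0, 0.04, 0, 0, 0.002, 0, 0, 0, 0.04, 0, 0, 0.002, 0, 0, 0, 0.04]' > next.json && python3 nudge.py next.json
```

```text
t: 10.97
tcp_pos: [0.5027, -0.1588, 0.0421]
ee_rot: [-3.141, -0.001, -0.002]
force: [-4.8, 4.6, 10.7]
finger_gap: 0.0537
grasp_force: 46.4
```

Scaled: -1.2 rad is -0.6.

```bash
echo '[0, 0, 0, 0, 0, 0, 0.06, 0, 0, 0, 0, 0, 0, 0.07, 0, 0, 0, 0, 0, 0, 0.085, 0, 0, 0, 0, 0, 0, 0.085, 0, 0, 0, 0, 0, 0, 0.085, 0, 0, 0, 0, 0, 0, 0.085]' > next.json && python3 nudge.py next.json
echo '[0, 0, -0.02, 0, 0, 0, 0.085, 0, 0, -0.06, 0, 0, 0, 0.085, 0, 0, -0.1, 0, 0, 0, 0.085, 0, 0, -0.14, 0, 0, 0, 0.085, 0, 0, -0.16, 0, 0, 0, 0.085, 0, 0, -0.16, 0, 0, 0, 0.085]' > next.json && python3 nudge.py next.json
echo '[0, -0.04, 0, 0, 0, 0, 0.085, 0, -0.08, 0, 0, 0, 0, 0.085, 0, -0.12, 0, 0, 0, 0, 0.085, 0, -0.16, 0, 0, 0, 0, 0.085, 0, -0.2, 0, 0, 0, 0, 0.085, 0, -0.24, 0, 0, 0, 0, 0.085, 0, -0.28, 0, 0, 0, 0, 0.085, 0, -0.32, 0, 0, 0, 0, 0.085, 0, -0.36, 0, 0, 0, 0, 0.085, 0, -0.4, 0, 0, 0, 0, 0.085]' > next.json && python3 nudge.py next.json
echo '[-0.003, -0.04, 0, 0, 0, 0, 0.085, -0.006, -0.08, 0, 0, 0, 0, 0.085, -0.009, -0.12, 0, 0, 0, 0, 0.085, -0.012, -0.16, 0, 0, 0, 0, 0.085, -0.015, -0.2, 0, 0, 0, 0, 0.085, -0.019, -0.232, 0, 0, 0, 0, 0.085, -0.019, -0.232, 0, 0, 0, 0, 0.085]' > next.json && python3 nudge.py next.json
echo '[0, 0, 0, 0, 0, -0.06, 0.085, 0, 0, 0, 0, 0, -0.12, 0.085, 0, 0, 0, 0, 0, -0.18, 0.085, 0, 0, 0, 0, 0, -0.24, 0.085, 0, 0, 0, 0, 0, -0.3, 0.085, 0, 0, 0, 0, 0, -0.36, 0.085, 0, 0, 0, 0, 0, -0.42, 0.085, 0, 0, 0, 0, 0, -0.48, 0.085, 0, 0, 0, 0, 0, -0.54, 0.085, 0, 0, 0, 0, 0, -0.6, 0.085]' > next.json && python3 nudge.py next.json
echo '[0, 0, 0, 0, 0, -0.06, 0.06, 0, 0, 0, 0, 0, -0.12, 0.06, 0, 0, 0, 0, 0, -0.18, 0.06, 0, 0, 0, 0, 0, -0.24, 0.06, 0, 0, 0, 0, 0, -0.3, 0.06, 0, 0, 0, 0, 0, -0.365, 0.06, 0, 0, 0, 0, 0, -0.365, 0.06, 0, 0, 0, 0, 0, -0.365, 0.06]' > next.json && python3 nudge.py next.json
python3 - <<'E'
from h import *
im=vision.snapshot("wrist");crop(im,0,0,560,420,1.4,"pics/w3.png")
c=vision.get_calibration("wrist");o=get_obs();print(o["q"],o["tcp_pos"],o["ee_rot"])
K=np.array(c["K"]);T=np.linalg.inv(np.array(c["pose"]))
for p in [(.482,.471,.022),(.4,.37,.046)]:
    q=T[:3,:3]@np.array(p)+T[:3,3];print(1.4*(K[0,2]+K[0,0]*q[0]/-q[2]),1.4*(K[1,2]+K[1,1]*q[1]/q[2]))
import pickle;pickle.dump(c,open("w3.pkl","wb"))
E
```

```text
t: 11.47
tcp_pos: [0.5018, -0.1596, 0.0402]
ee_rot: [-3.142, 0.0, 0.0]
force: [0.1, 0.3, -0.3]
finger_gap: 0.0852
grasp_force: 0.0
t: 11.97
tcp_pos: [0.505, -0.161, 0.2073]
ee_rot: [3.137, -0.0, 0.015]
force: [1.3, 0.1, -0.1]
finger_gap: 0.0847
grasp_force: 0.0
t: 12.8
tcp_pos: [0.5012, 0.2423, 0.1994]
ee_rot: [3.141, -0.0, -0.001]
force: [0.8, -0.2, -0.2]
finger_gap: 0.085
grasp_force: 0.0
t: 13.38
tcp_pos: [0.4802, 0.4777, 0.1981]
ee_rot: [-3.141, -0.007, 0.004]
force: [1.0, 1.0, 0.7]
finger_gap: 0.085
grasp_force: 0.0
t: 14.22
tcp_pos: [0.4828, 0.4718, 0.199]
ee_rot: [2.588, 1.781, -0.003]
force: [0.5, 0.4, -0.2]
finger_gap: 0.0849
grasp_force: 0.0
t: 14.88
tcp_pos: [0.4828, 0.4719, 0.1993]
ee_rot: [-1.794, -2.579, 0.002]
force: [0.9, -0.1, -0.1]
finger_gap: 0.0599
grasp_force: 0.0
[ 6.98223017e-01  3.48465112e-01  1.29329134e+00 -6.49009701e-05
  1.50082901e+00  3.43799904e-01] [0.4828459  0.4720421  0.19953514] [-1.79492512e+00 -2.57810171e+00  1.53178503e-03]
385.6392003535848 251.73352699632827
212.49825455219215 359.98257915580785
```

View pics/w3.png

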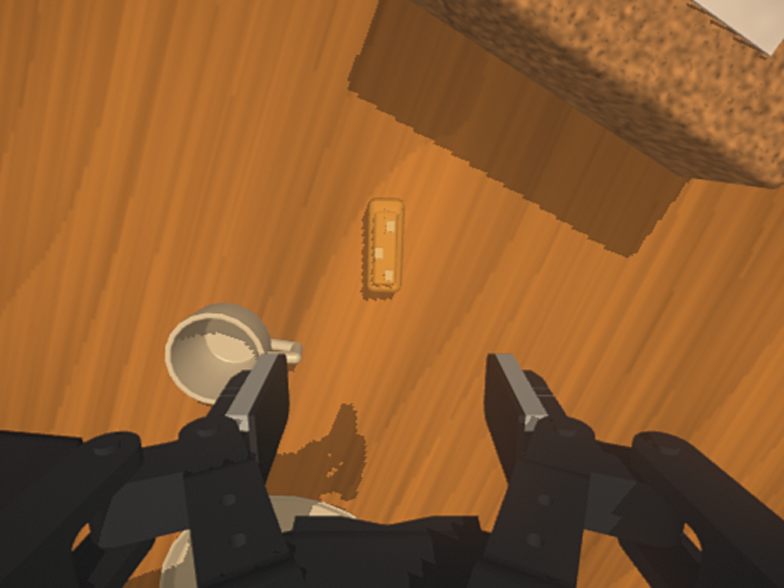

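The biscuit centre is at (386,246), about 3 mm further along the tool x axis than predicted and aligned to within about 2°. The cup handle tip at (300,350) is clear of the fingers' path. Grasping.

```bash
echo '[0.003, 0, 0.04, 0, 0, 0, 0.06, 0.003, 0, 0.08, 0, 0, 0, 0.06, 0.003, 0, 0.12, 0, 0, 0, 0.06, 0.003, 0, 0.15, 0, 0, 0, 0.06, 0.003, 0, 0.17, 0, 0, 0, 0.06, 0.003, 0, 0.184, 0, 0, 0, 0.06, 0.003, 0, 0.191, 0, 0, 0, 0.06, 0.003, 0, 0.194, 0, 0, 0, 0.06, 0.003, 0, 0.194, 0, 0, 0, 0.06]' > next.json && python3 nudge.py next.json
echo '[0, 0, 0, 0, 0, 0, 0.01, 0, 0, 0, 0, 0, 0, 0.01, 0, 0, 0, 0, 0, 0, 0.01, 0, 0, 0, 0, 0, 0, 0.01, 0, 0, 0, 0, 0, 0, 0.01, 0, 0, 0, 0, 0, 0, 0.01, 0, 0, 0, 0, 0, 0, 0.01, 0, 0, 0, 0, 0, 0, 0.01]' > next.json && python3 nudge.py next.json 30
echo '[0, 0, -0.02, 0, 0, 0, 0.01, 0, 0, -0.06, 0, 0, 0, 0.01, 0, 0, -0.1, 0, 0, 0, 0.01, 0, 0, -0.14, 0, 0, 0, 0.01, 0, 0, -0.15, 0, 0, 0, 0.01, 0, 0, -0.15, 0, 0, 0, 0.01]' > next.json && python3 nudge.py next.json
```

```text
t: 15.68
tcp_pos: [0.4823, 0.4755, 0.0069]
ee_rot: [1.79, 2.581, 0.001]
force: [0.6, -0.1, -0.1]
finger_gap: 0.06
grasp_force: 0.0
t: 16.35
tcp_pos: [0.483, 0.4761, 0.0082]
ee_rot: [1.789, 2.582, 0.005]
force: [-0.7, -0.2, 6.0]
finger_gap: 0.0233
grasp_force: 30.6
t: 16.85
tcp_pos: [0.4846, 0.4775, 0.1635]
ee_rot: [1.788, 2.58, 0.016]
force: [-0.8, 0.4, 0.2]
finger_gap: 0.0231
grasp_force: 29.8
```

Scaled: -1.2 rad is -0.6.

```bash
echo '[0, 0, 0, 0, 0, -0.06, 0.01, 0, 0, 0, 0, 0, -0.12, 0.01, 0, 0, 0, 0, 0, -0.18, 0.01, 0, 0, 0, 0, 0, -0.24, 0.01, 0, 0, 0, 0, 0, -0.3, 0.01, 0, 0, 0, 0, 0, -0.36, 0.01, 0, 0, 0, 0, 0, -0.42, 0.01, 0, 0, 0, 0, 0, -0.48, 0.01, 0, 0, 0, 0, 0, -0.54, 0.01, 0, 0, 0, 0, 0, -0.6, 0.01]' > next.json && python3 nudge.py next.json
echo '[0, 0, 0, 0, 0, -0.005, 0.01, 0, -0.03, 0, 0, 0, -0.005, 0.01, 0, -0.07, 0, 0, 0, -0.005, 0.01, -0.005, -0.11, 0, 0, 0, -0.005, 0.01, -0.01, -0.15, 0, 0, 0, -0.005, 0.01, -0.015, -0.19, 0, 0, 0, -0.005, 0.01, -0.02, -0.23, 0, 0, 0, -0.005, 0.01, -0.025, -0.256, 0, 0, 0, -0.005, 0.01, -0.025, -0.256, 0, 0, 0, -0.005, 0.01, -0.025, -0.256, 0, 0, 0, -0.005, 0.01]' > next.json && python3 nudge.py next.json
python3 - <<'E'
from h import *
im=vision.snapshot("wrist");crop(im,0,0,560,420,1.4,"pics/w4.png")
c=vision.get_calibration("wrist");o=get_obs();print(o["q"],o["tcp_pos"],o["ee_rot"],o["finger_gap"])
import pickle;pickle.dump(c,open("w4.pkl","wb"))
E
```

```text
t: 17.68
tcp_pos: [0.4814, 0.4748, 0.1549]
ee_rot: [-0.009, -3.14, 0.002]
force: [0.3, -1.3, -0.6]
finger_gap: 0.0231
grasp_force: 29.8
t: 18.52
tcp_pos: [0.5039, 0.2174, 0.1559]
ee_rot: [-0.013, -3.141, 0.0]
force: [0.4, -0.3, -0.2]
finger_gap: 0.023
grasp_force: 29.9
[ 3.15730215e-01  4.17639932e-02  1.72111884e+00  4.45671526e-04
  1.37908910e+00 -1.24918733e+00] [0.50376141 0.21858771 0.15596298] [-9.36638678e-03 -3.14108141e+00 -4.65881881e-04] 0.023033229485240437
```

View pics/w4.png

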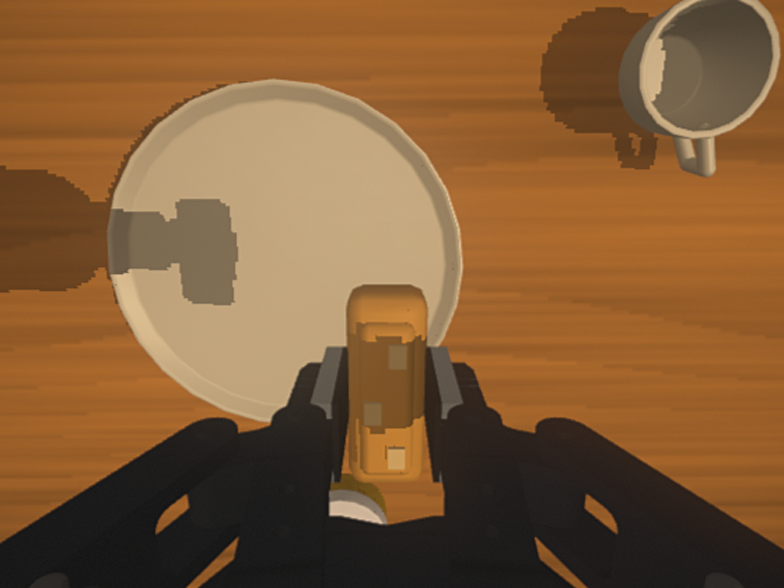

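Plate rim spans x 108–462 and y 80–420, so its centre is at about (285,250). The biscuit is held straight, with its top centred at about (388,398). I'll check the plate centre and the biscuit's offset in the hand.

Run:
```python
from h import *
import pickle;c=pickle.load(open("w4.pkl","rb"))
g=lambda X,Y,z:plane("wrist",(X+.5)/1.4-.5,(Y+.5)/1.4-.5,z,c).round(4)
print("plate L,R,T",g(108,250,.014),g(462,250,.014),g(280,80,.014),g(285,420,.014))
print("biscuit top far/near",g(388,322,.17),g(388,474,.17),"L",g(356,398,.17),g(420,398,.17))
```

```text
plate L,R,T [0.4938 0.0572 0.014 ] [0.495  0.2631 0.014 ] [0.4023 0.1633 0.014 ] [0.6065 0.1531 0.014 ]
biscuit top far/near [0.4798 0.2195 0.17  ] [0.5286 0.2193 0.17  ] L [0.503  0.2102 0.17  ] [0.5031 0.2285 0.17  ]
```

```bash
echo '[0, 0, 0.04, 0, 0, 0, 0.01, 0, 0, 0.08, 0, 0, 0, 0.01, 0, 0, 0.11, 0, 0, 0, 0.01, 0, 0, 0.128, 0, 0, 0, 0.01, 0, 0, 0.136, 0, 0, 0, 0.01, 0, 0, 0.14, 0, 0, 0, 0.01, 0, 0, 0.142, 0, 0, 0, 0.01, 0, 0, 0.142, 0, 0, 0, 0.01]' > next.json && python3 nudge.py next.json
python3 - <<'E'
from h import *
o=get_obs();print(o["tcp_pos"],o["force"])
E
```

```text
t: 19.23
tcp_pos: [0.5039, 0.2204, 0.0158]
ee_rot: [0.002, 3.142, 0.001]
force: [0.6, 0.0, -0.1]
finger_gap: 0.023
grasp_force: 30.6
[0.5039292  0.22037375 0.01577511] [ 0.64920109  0.01406174 -0.05538679]
```

```bash
echo '[0, 0, 0.001, 0, 0, 0, 0.01, 0, 0, 0.002, 0, 0, 0, 0.01, 0, 0, 0.002, 0, 0, 0, 0.01, 0, 0, 0.002, 0, 0, 0, 0.01]' > next.json && python3 nudge.py next.json
```

```text
t: 19.57
tcp_pos: [0.5044, 0.2205, 0.0156]
ee_rot: [0.002, 3.141, 0.001]
force: [-12.4, -2.6, 23.7]
finger_gap: 0.0231
grasp_force: 33.3
```

The rows are not in the units I measure in: turns go in shares of 2 rad. I convert before sending: 1.2 rad is 0.6.

```bash
echo '[0, 0, 0, 0, 0, 0, 0.03, 0, 0, 0, 0, 0, 0, 0.04, 0, 0, 0, 0, 0, 0, 0.04, 0, 0, 0, 0, 0, 0, 0.04, 0, 0, -0.03, 0, 0, 0, 0.04, 0, 0, -0.07, 0, 0, 0, 0.06, 0, 0, -0.11, 0, 0, 0, 0.085, 0, 0, -0.15, 0, 0, 0, 0.085, 0, 0, -0.19, 0, 0, 0, 0.085, 0, 0, -0.19, 0, 0, 0, 0.085]' > next.json && python3 nudge.py next.json
echo '[-0.006, -0.04, 0, 0, 0, 0, 0.085, -0.012, -0.08, 0, 0, 0, 0, 0.085, -0.018, -0.12, 0, 0, 0, 0, 0.085, -0.024, -0.16, 0, 0, 0, 0, 0.085, -0.03, -0.2, 0, 0, 0, 0, 0.085, -0.036, -0.24, 0, 0, 0, 0, 0.085, -0.042, -0.28, 0, 0, 0, 0, 0.085, -0.048, -0.32, 0, 0, 0, 0, 0.085, -0.054, -0.36, 0, 0, 0, 0, 0.085, -0.06, -0.4, 0, 0, 0, 0, 0.085]' > next.json && python3 nudge.py next.json
echo '[-0.006, -0.04, 0, 0, 0, 0, 0.085, -0.012, -0.08, 0, 0, 0, 0, 0.085, -0.018, -0.12, 0, 0, 0, 0, 0.085, -0.024, -0.16, 0, 0, 0, 0, 0.085, -0.028, -0.173, 0, 0, 0, 0, 0.085, -0.028, -0.173, 0, 0, 0, 0, 0.085]' > next.json && python3 nudge.py next.json
echo '[0, 0, 0, 0, 0, 0.06, 0.085, 0, 0, 0, 0, 0, 0.12, 0.085, 0, 0, 0, 0, 0, 0.18, 0.085, 0, 0, 0, 0, 0, 0.24, 0.085, 0, 0, 0, 0, 0, 0.3, 0.085, 0, 0, 0, 0, 0, 0.36, 0.085, 0, 0, 0, 0, 0, 0.42, 0.085, 0, 0, 0, 0, 0, 0.48, 0.085, 0, 0, 0, 0, 0, 0.54, 0.085, 0, 0, 0, 0, 0, 0.6, 0.085]' > next.json && python3 nudge.py next.json
echo '[0, 0, 0, 0, 0, 0.06, 0.085, 0, 0, 0, 0, 0, 0.12, 0.085, 0, 0, 0, 0, 0, 0.185, 0.085, 0, 0, 0, 0, 0, 0.185, 0.085, 0, 0, 0, 0, 0, 0.185, 0.085]' > next.json && python3 nudge.py next.json
python3 - <<'E'
from h import *
im=vision.snapshot("wrist");crop(im,0,0,560,420,1.4,"pics/w5.png")
c=vision.get_calibration("wrist");o=get_obs();print(o["q"],o["tcp_pos"],o["ee_rot"])
K=np.array(c["K"]);T=np.linalg.inv(np.array(c["pose"]))
for p in [(.595,-.354,.095)]:
    q=T[:3,:3]@np.array(p)+T[:3,3];print(1.4*(K[0,2]+K[0,0]*q[0]/-q[2]),1.4*(K[1,2]+K[1,1]*q[1]/q[2]))
t=vision.snapshot("top");crop(t,110,145,370,140,2.1,"pics/t2.png")
E
```

```text
t: 20.4
tcp_pos: [0.5083, 0.2206, 0.2126]
ee_rot: [0.003, 3.128, 0.007]
force: [0.0, 1.0, 3.3]
finger_gap: 0.0849
grasp_force: 0.0
t: 21.23
tcp_pos: [0.5631, -0.1832, 0.2019]
ee_rot: [0.003, 3.141, 0.0]
force: [0.5, 0.2, -1.3]
finger_gap: 0.0848
grasp_force: 0.0
t: 21.73
tcp_pos: [0.5903, -0.3583, 0.2009]
ee_rot: [-0.009, -3.141, 0.001]
force: [1.0, -1.0, -0.9]
finger_gap: 0.0849
grasp_force: 0.0
t: 22.57
tcp_pos: [0.591, -0.353, 0.2018]
ee_rot: [-1.783, -2.586, -0.0]
force: [0.1, 0.4, -0.4]
finger_gap: 0.0847
grasp_force: 0.0
t: 22.98
tcp_pos: [0.591, -0.3533, 0.202]
ee_rot: [-2.218, -2.225, -0.0]
force: [0.4, -0.2, 0.4]
finger_gap: 0.0853
grasp_force: 0.0
[-6.13576370e-01  3.83002854e-01  1.24582819e+00  1.48326043e-04
  1.51311324e+00 -6.17499624e-01] [ 0.59095568 -0.35349501  0.20206281] [-2.21682685e+00 -2.22552204e+00 -1.35865530e-04]
395.6381764955824 281.27209644397595
```

View pics/w5.png

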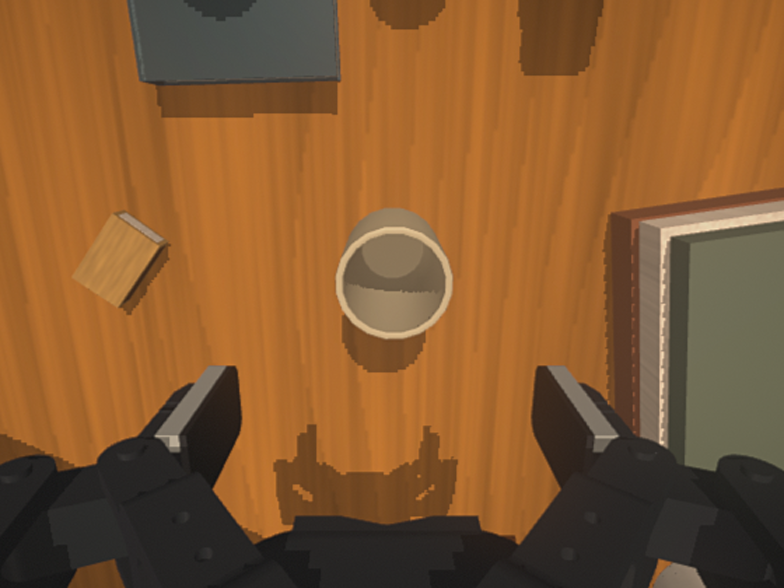

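View pics/t2.png

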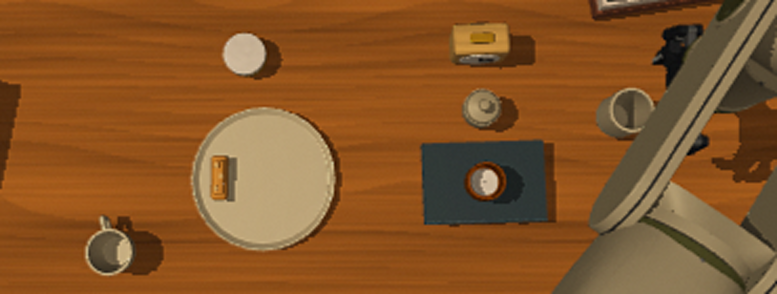

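Tumbler rim at (394,283), about 3 mm off the tool in world x. The top view shows the biscuit on the left of the plate, the tea-light on the book, the pot between book and clock, and the cup where it was. Now the tumbler.

```bash
echo '[0, 0.003, 0.03, 0, 0, 0, 0.085, 0, 0.003, 0.07, 0, 0, 0, 0.085, 0, 0.003, 0.11, 0, 0, 0, 0.085, 0, 0.003, 0.14, 0, 0, 0, 0.085, 0, 0.003, 0.156, 0, 0, 0, 0.085, 0, 0.003, 0.162, 0, 0, 0, 0.085, 0, 0.003, 0.162, 0, 0, 0, 0.085]' > next.json && python3 nudge.py next.json
echo '[0, 0, 0, 0, 0, 0, 0.05, 0, 0, 0, 0, 0, 0, 0.05, 0, 0, 0, 0, 0, 0, 0.05, 0, 0, 0, 0, 0, 0, 0.05, 0, 0, 0, 0, 0, 0, 0.05, 0, 0, 0, 0, 0, 0, 0.05, 0, 0, 0, 0, 0, 0, 0.05]' > next.json && python3 nudge.py next.json 45
echo '[0, 0, -0.02, 0, 0, 0, 0.05, 0, 0, -0.06, 0, 0, 0, 0.05, 0, 0, -0.1, 0, 0, 0, 0.05, 0, 0, -0.13, 0, 0, 0, 0.05, 0, 0, -0.13, 0, 0, 0, 0.05]' > next.json && python3 nudge.py next.json
```

```text
t: 23.67
tcp_pos: [0.5926, -0.3532, 0.0379]
ee_rot: [-2.218, -2.22, 0.001]
force: [0.9, -0.4, 0.2]
finger_gap: 0.0846
grasp_force: 0.0
t: 24.25
tcp_pos: [0.5954, -0.3554, 0.0434]
ee_rot: [2.219, 2.217, 0.001]
force: [-1.0, 0.3, 6.4]
finger_gap: 0.0615
grasp_force: 49.9
t: 24.67
tcp_pos: [0.5977, -0.3568, 0.1812]
ee_rot: [2.212, 2.21, 0.004]
force: [1.2, -0.7, -0.4]
finger_gap: 0.0611
grasp_force: 50.4
```

```bash
echo '[0.04, -0.007, 0, 0, 0, 0, 0.05, 0.08, -0.014, 0, 0, 0, 0, 0.05, 0.12, -0.021, 0, 0, 0, 0, 0.05, 0.16, -0.028, 0, 0, 0, 0, 0.05, 0.2, -0.035, 0, 0, 0, 0, 0.05, 0.24, -0.042, 0, 0, 0, 0, 0.05, 0.28, -0.049, 0, 0, 0, 0, 0.05, 0.32, -0.056, 0, 0, 0, 0, 0.05, 0.36, -0.063, 0, 0, 0, 0, 0.05, 0.4, -0.07, 0, 0, 0, 0, 0.05]' > next.json && python3 nudge.py next.json
echo '[0.04, -0.007, 0, 0, 0, 0, 0.05, 0.08, -0.014, 0, 0, 0, 0, 0.05, 0.105, -0.018, 0, 0, 0, 0, 0.05, 0.114, -0.018, 0, 0, 0, 0, 0.05, 0.114, -0.018, 0, 0, 0, 0, 0.05, 0.114, -0.018, 0, 0, 0, 0, 0.05]' > next.json && python3 nudge.py next.json
python3 - <<'E'
from h import *
im=vision.snapshot("wrist");crop(im,0,0,560,420,1.4,"pics/w6.png")
c=vision.get_calibration("wrist");o=get_obs();print(o["q"],o["tcp_pos"],o["ee_rot"],o["finger_gap"])
import pickle;pickle.dump(c,open("w6.pkl","wb"))
E
```

```text
t: 25.5
tcp_pos: [0.5234, 0.0477, 0.1704]
ee_rot: [2.222, 2.22, 0.001]
force: [1.8, 0.6, -2.3]
finger_gap: 0.0613
grasp_force: 50.6
t: 26.0
tcp_pos: [0.5063, 0.1599, 0.1702]
ee_rot: [2.221, 2.222, -0.0]
force: [-0.5, -0.3, -2.6]
finger_gap: 0.0614
grasp_force: 50.6
[ 2.08283291e-01 -1.94548064e-02  1.75607597e+00 -5.96152384e-04
  1.40500622e+00  2.09206891e-01] [0.50648375 0.15915631 0.17022774] [ 2.22202254e+00  2.22018967e+00 -5.49211954e-04] 0.06107333965524973
```

View pics/w6.png

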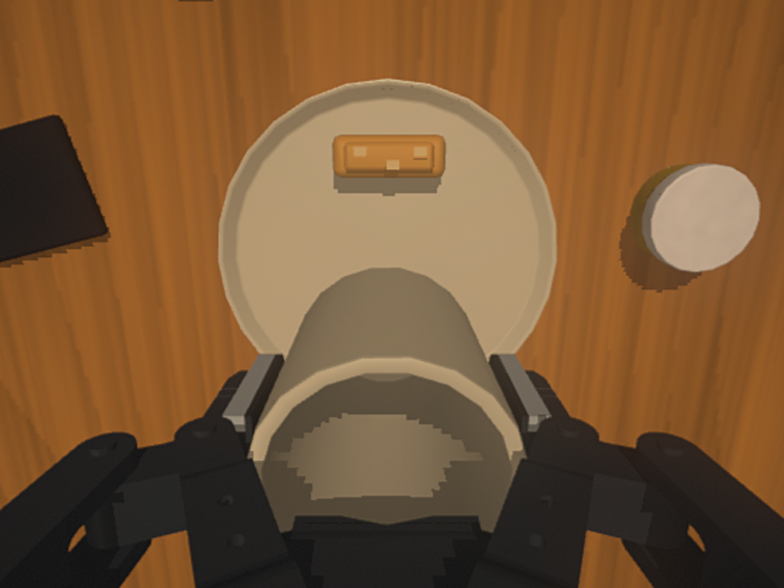

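The plate spans x 220–556 with its centre at x = 388, the same column as the tumbler axis, and the biscuit lies flat at (389,156). Lowering the tumbler.

```bash
echo '[0, 0, 0.04, 0, 0, 0, 0.05, 0, 0, 0.08, 0, 0, 0, 0.05, 0, 0, 0.105, 0, 0, 0, 0.05, 0, 0, 0.115, 0, 0, 0, 0.05, 0, 0, 0.119, 0, 0, 0, 0.05, 0, 0, 0.121, 0, 0, 0, 0.05, 0, 0, 0.121, 0, 0, 0, 0.05, 0, 0, 0.121, 0, 0, 0, 0.05]' > next.json && python3 nudge.py next.json
echo '[0, 0, 0.001, 0, 0, 0, 0.05, 0, 0, 0.002, 0, 0, 0, 0.05, 0, 0, 0.002, 0, 0, 0, 0.05]' > next.json && python3 nudge.py next.json
```

```text
t: 26.72
tcp_pos: [0.5074, 0.1588, 0.0509]
ee_rot: [2.224, 2.218, 0.001]
force: [-4.1, -0.7, 5.4]
finger_gap: 0.0612
grasp_force: 49.5
t: 26.97
tcp_pos: [0.5076, 0.1589, 0.0508]
ee_rot: [2.223, 2.218, 0.001]
force: [-13.5, -5.3, 24.6]
finger_gap: 0.0614
grasp_force: 51.2
```

```bash
echo '[0, 0, 0, 0, 0, 0, 0.065, 0, 0, 0, 0, 0, 0, 0.07, 0, 0, 0, 0, 0, 0, 0.085, 0, 0, 0, 0, 0, 0, 0.085, 0, 0, 0, 0, 0, 0, 0.085, 0, 0, 0, 0, 0, 0, 0.085]' > next.json && python3 nudge.py next.json
echo '[0, 0, -0.02, 0, 0, 0, 0.085, 0, 0, -0.05, 0, 0, 0, 0.085, 0, 0, -0.09, 0, 0, 0, 0.085, 0, 0, -0.13, 0, 0, 0, 0.085, 0, 0, -0.17, 0, 0, 0, 0.085, -0.04, 0, -0.17, 0, 0, 0, 0.085, -0.08, 0, -0.17, 0, 0, 0, 0.085, -0.12, 0, -0.17, 0, 0, 0, 0.085, -0.16, 0, -0.17, 0, 0, 0, 0.085, -0.2, 0, -0.17, 0, 0, 0, 0.085]' > next.json && python3 nudge.py next.json
echo '[-0.04, 0, 0, 0, 0, 0, 0.085, -0.08, 0, 0, 0, 0, 0, 0.085, -0.12, 0, 0, 0, 0, 0, 0.085, -0.16, 0, 0, 0, 0, 0, 0.085, -0.2, 0, 0, 0, 0, 0, 0.085, -0.24, 0, 0, 0, 0, 0, 0.085, -0.28, 0, 0, 0, 0, 0, 0.085, -0.32, 0, 0, 0, 0, 0, 0.085, -0.32, 0, 0, 0, 0, 0, 0.085, -0.32, 0, 0, 0, 0, 0, 0.085]' > next.json && python3 nudge.py next.json
python3 - <<'E'
from h import *
t=vision.snapshot("top");crop(t,160,155,220,130,3.6,"pics/t3.png")
E
```

```text
t: 27.47
tcp_pos: [0.5064, 0.1598, 0.0472]
ee_rot: [-2.223, -2.22, 0.0]
force: [-0.1, 1.3, -1.0]
finger_gap: 0.0852
grasp_force: 0.0
t: 28.3
tcp_pos: [0.5058, -0.0417, 0.2174]
ee_rot: [2.221, 2.221, 0.0]
force: [1.0, -0.2, -0.3]
finger_gap: 0.0851
grasp_force: 0.0
t: 29.13
tcp_pos: [0.505, -0.3621, 0.2162]
ee_rot: [-2.225, -2.216, 0.0]
force: [0.3, 0.8, -1.0]
finger_gap: 0.0852
grasp_force: 0.0
```

View pics/t3.png

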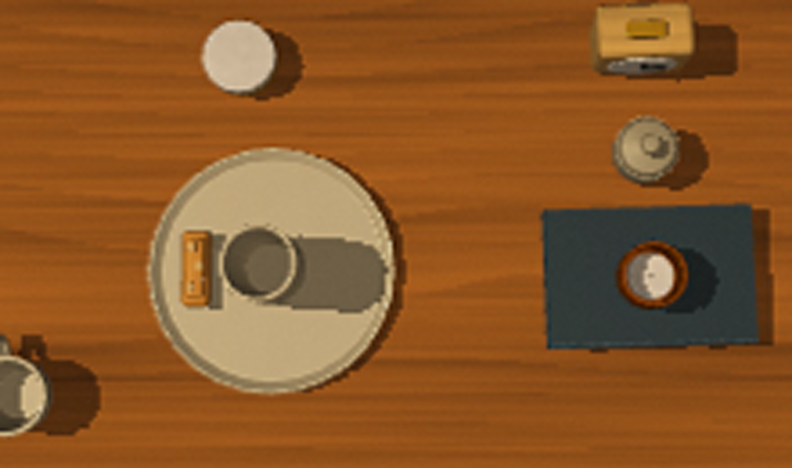

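Crop readings: tumbler rim (260,263), biscuit (196,267), plate (272,271), tea-light rim (653,274), knob (654,146), book corners (543,210), (750,205), (757,343), (547,348).

Run:
```python
from h import *
g=lambda X,Y,z:plane("top",160+(X+.5)/3.6-.5,155+(Y+.5)/3.6-.5,z)[:2].round(4)
p=g(272,271,.014);b=np.mean([g(*q,.028) for q in[(543,210),(750,205),(757,343),(547,348)]],0)
print("plate",p,"tumbler",g(260,263,.103)-p,"biscuit",g(196,267,.03)-p,"book",b,"tea",g(653,274,.073)-b,"pot",g(654,146,.069)-b)
```

```text
plate [0.5065 0.1587] tumbler [ 0.0009 -0.0017] biscuit [0.0025 0.0616] book [ 0.500875 -0.15925 ] tea [-0.000775  0.00325 ] pot [1.04025e-01 5.00000e-05]
```

All placements are well within tolerance, so I'm handing in.

```bash
echo '[0, 0, 0, 0, 0, 0, 0.085, 0, 0, 0, 0, 0, 0, 0.085, 0, 0, 0, 0, 0, 0, 0.085]' > next.json && python3 nudge.py next.json; python3 -c "
from rig import bot, vision, get_obs
print(bot.sign_off())"
```

```text
t: 29.43
tcp_pos: [0.5063, -0.3589, 0.2177]
ee_rot: [2.22, 2.222, 0.0]
force: [0.1, -0.2, -0.2]
finger_gap: 0.0853
grasp_force: 0.0
the job is handed in; nothing more can be done
None
```

The tea table is set and the job is handed in at about 29 s; the last top-view check put the tumbler 2 mm from plate centre, the biscuit 62 mm left, the tea-light 3 mm from book centre and the sugar pot 104 mm towards the clock (all in tolerance), though the sign-off returned no verdict.

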